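Move the charged battery pack from its charger into the label printer

ROBOT

A 6-joint arm with a two-finger parallel gripper is mounted at the origin on a cart in front of the work surface, level with it; the furniture and walls round the work are solid. World frame = base frame: x ahead of the robot, y to its left, z up, the work surface at z = 0. Lengths are in m, angles in rad, forces in N, time in s.
With the tool pointing down it reaches from about 0.375 to 0.9 m from the base axis. Payload 3.1 kg.
Tool frame: the origin (TCP) lies at the centre of the arm's flange, where the gripper is bolted on; the fingertips stand 173 mm ahead of it and the grasp point (between the pads) lies 155 mm ahead of it; z points along the fingers, x is the direction in which the jaws open and shut, and the axes are right-handed (so a half turn about z gives the same grasp; the last joint's range is limited). The gripper opens to 85 mm and grips with 20 to 120 N. Pads are 22 mm wide; open, the fingers measure 114 mm over their backs; the gripper's body (76 mm by 85 mm) begins 54 mm behind the grasp point. The pads swing forward as they close: fully open they stand 13 mm farther back than shut.
Start: joints at [1.079, 0.527, 1.433, -0, 1.181, -0.178], TCP at [0.193, 0.594, 0.405] pointing down, gripper open.
Joint ranges: [-3.08, 3.08], [-0.75, 2.2], [0.22, 2.44], [-1.43, 4.57], [0, 2.65], [-2.85, 2.85]. Speed limits (rad/s): [2.79, 2.79, 3.14, 3.14, 3.14, 3.14].

INTERFACE

Orientations are given as a unit quaternion [x, y, z, w].
In Python, from station import manip gives the robot as it stands.
- The arm moves only by the shell command python3 -m jog 'ROWS' [OPENING] [FORCE]. ROWS is JSON, a list that holds one entry, the list of rows, each a list of 4 numbers: the shift along the world's x, y, z in mm, then the turn about the world's z in degrees. A call has exactly 8 rows; each row shifts and turns the commanded pose from where the row before left it; what a row does not reach is not made up. A row lasts 1/8 s, in which the tool goes at most 62.5 mm and 10.7 degrees, less where a joint would pass 70% of its speed; a pose out of reach is approached as far as the arm can. A call is refused whole if a number of a shift passes 62.5 or a number of a turn 10.7, either way. A call with a gripper value outside its range is refused whole. OPENING is the opening in per cent of the stroke, from 0 (shut) to 100 (fully open), set as the call begins (- or left out, the last holds). The fingers move at their own pace and stop on an object; FORCE is the grip in N (left out, the last holds). Time passes only in rows, so rows that do not move let the fingers close, or fill a call up. It gives the time, the measured TCP pose, the force and the opening at its end, in the units of the state.
- manip.sense(): the state, without advancing time (a new reading comes with each control period).
- manip.snapshot(name): name is "scene" or "top" or "wrist"; returns the picture (420x560x3 uint8, red, green, blue); there is no depth.
- manip.camera_info(name): a dict with "fx", "fy", "cx", "cy" (pixels), "R" (3x3) and "t" (3): a world point X has camera coordinates R X + t. Camera axes: x right, y down, z forward; pixel columns grow to the right and rows downward; lengths in m; the calibration is good to about 2 mm. A picture is of the moment at which its call begins: read the wrist's pose just before it. camera_info takes no time and is no camera call; for the wrist camera it gives the pose at the moment of the call.
- manip.sign_off(): hands the job in, once; it reports no verdict.
The state is a dict: "t": time; "q": joint angles; "qd": joint speeds; "tau": joint torques, N m; "tcp_pos": TCP position; "tool_rot": TCP orientation; "force": force on the tool from outside, world axes, zero at the start; "ft_torque": the same for the moment, N m; "finger_gap": opening from 0.0 (shut) to 1.0 (fully open).
Only numpy, scipy, OpenCV 4.12 (cv2) and the standard library are available. Lean on these libraries where they do the work, as an engineer would, in place of code of your own. Each camera call takes 0.05 s, during which the arm holds its last target. There are 200 camera calls.

TASK

Squeeze the sprung snap tab of the battery pack inward and, holding it in, lift the pack straight up out of the charger. Still holding the tab in, lower the pack into the label printer's battery bay, tab on the bay's catch side, and press it down fully home against the sprung contact; then let go so that the tab springs out and locks under the catch. Squeeze, pull and press gently, within the forces stated for the parts, and leave the other things alone.

Things in the scene. Friction and masses are not known exactly. Their poses are not given: they have to be found in the camera images.
- pack_mid (a point): Centre of the grey battery pack, an upright block 56 (x) x 40 (y) x 100 (z) mm, 0.14 to 0.26 kg; 50 mm above its underside. z up; the black snap tab is on its +y face, a ribbed back on its -y face. It starts latched in the charger, its upper 60 mm above the bay's walls. Grip across y, one finger on the thumb pad, one on the back: 46.5 mm over both at rest, 41 mm with the tab fully in.
- tab_pad (a point): Middle of the outer face of the tab's ribbed thumb pad (27 mm wide in x, 26 mm high), at (0, 26.5, 75) mm from the centre of the pack's underside with the tab at rest; moves with the tab, axes as the pack. More than 30 N of finger force on the tab breaks it. The pad's lower edge is 17 mm above the rim of a bay's flared mouth.
- snap_tab (a joint): How far the snap tab is pressed into the pack (m): 0 sprung out (locked when under a catch), 0.0055 fully in. Its spring gives 10 N at rest, 16 N fully in. Its tooth, 43 to 50 mm below the middle of the thumb pad, stands 4.5 mm out of the pack's face, flat on top, sloped below; the tab must go in at least 4 mm for the tooth to pass a catch upward.
- pack: The same battery pack; origin at the centre of its underside, axes as above. Its thumb pad and back face are the only places meant for gripping.
- charger_bay (a point): Centre of the floor of the charger's bay, 12 mm above the worktop. The bay is a socket 59 x 43 mm inside (1.5 mm play each side of the pack), 40 mm deep, above that a mouth flared at 45 degrees, 5 mm high. z up, axes as the pack standing in it; its catch is in the +y wall.
- charger: The charger: fixed black base 110 x 100 mm with the socket on it, mouth 57 mm above the worktop. Origin on the worktop under the bay's centre. Never load it (say, by pulling at the pack while latched) with more than 25 N.
- printer_bay (a point): Nominal centre of the floor of the printer's battery bay, 18 mm above the worktop; z up. The bay is a grey cup like the charger's socket: 59 x 43 mm inside, 40 mm deep, flared mouth 5 mm more. Its catch is in its +y wall, so the pack must stand with its axes along these, tab to +y. Sideways exact, but the cup's height is set anywhere from 5 mm below to 5 mm above nominal: feel for it.
- printer_contact (a point): Nominal top of the sprung contact block in the middle of the cup's floor, 6 mm above that floor; it pushes back with 3 N when touched, 5 N when pressed flush. The floor behind it is hard. Only when the pack has pressed it in and sits hard on the floor is the tooth 1.5 mm below the catch. Once locked and let go, the pack is lifted up to those 1.5 mm by the spring, against the catch.
- printer: The label printer: fixed white case 150 (x) x 120 (y) mm, top 50 mm above the worktop; a round grey paper cover behind the bay, 76 mm high, 42 to 98 mm towards +x from the bay's centre. Origin on the worktop under the bay's centre. Never load the printer or its bay with more than 25 N.
- honey_jar: Bystander: jar with white lid, 60 mm wide, 99 mm high; origin at the underside's centre. Leave it where it is.
- sugar_shaker: Bystander: shaker, 44 mm wide, 90 mm high; origin at the underside's centre. Leave it where it is.
- sign: Bystander: price card in a wooden foot, 36 x 90 x 100 mm; origin at the underside's centre. Leave it where it is.
- cup_lids: Bystander: stack of black cup lids, 86 mm wide, 39 mm high; origin at the underside's centre. Leave it where it is.
Mind the look-alikes: they are no part of the job. Leave any purple look-alike of the printer alone.

How it is judged:
On the way:
1. the pack is lifted clear of the charger's bay, its underside at least 50 mm above the bay's floor (z of pack in the frame of charger_bay above 0.05 m), for 0.1 s.
At the end, for the whole second after the job is handed in: The pack stands at rest in the printer's bay, within 5 mm of its centre and 0.09 rad of upright, tab on the +y side, its underside no more than 8 mm above the nominal floor, and the tab has sprung out to within 1.5 mm, that is, it is locked under the catch (horizontal distance between pack and printer_bay below 0.005 m and z of pack in the frame of printer_bay below 0.008 m and y of tab_pad in the frame of printer_bay above 0.02 m and angle between pack's own z axis and vertical below 0.09 rad and value of joint snap_tab below 0.0015 m and linear speed of pack below 0.02 m/s); the robot touches nothing.
It fails at once if the snap tab is squeezed with more than 30 N (contact force between the fingers and snap_tab above 30 N).
It fails at once if the charger is loaded with more than 25 N (contact force between charger and anything else above 25 N).
It fails at once if the printer is loaded with more than 25 N (contact force between printer and anything else above 25 N).
It fails at once if a bystander is moved more than 30 mm (distance of any of honey_jar, sugar_shaker, sign, cup_lids from where it was at the start of the episode above 0.03 m).
It also fails if it takes over 61 s, if anything falls off the work surface, if the arm or the gripper's body presses on something with over 40 N, if the wrist force passes 120 N, or if a joint passes its speed limit or range.

## Working session

There is one attempt and no reset: what is moved stays moved. The work goes in short steps, Python scripts to look and compute and a shell command to move; the robot and the scene stay as the last step left them, time stands still between calls to the robot, and variables do not carry over. Pictures are saved under pics/ and viewed, about 8 in all and at most 12, crops included, and the job is handed in when it is done.

```bash
ls; mkdir -p pics
python3 - <<'E'
from station import manip
import cv2,numpy as np
s=manip.sense(); print(s)
for n in("scene","top"):
    im=manip.snapshot(n); np.save(f"pics/{n}0.npy",im); cv2.imwrite(f"pics/{n}0.png",im[:,:,::-1])
    c=manip.camera_info(n); print(n,c)
a=[np.load(f"pics/{n}0.npy") for n in("scene","top")]
E
```

```text
pics
{'t': 0.0, 'q': array([ 1.07847021e+00,  5.28457496e-01,  1.43389067e+00, -1.01646854e-05,
        1.18144904e+00, -1.78530811e-01]), 'qd': array([ 0.00011142,  0.00105833, -0.00180848,  0.00154264,  0.0011926 ,
        0.00093354]), 'tau': array([ 1.17937023e-03, -4.42351770e+01, -1.78027940e+01, -1.60580703e-04,
        8.39119573e-03,  4.83783040e-06]), 'tcp_pos': array([0.19274362, 0.59417191, 0.40374226]), 'tool_rot': array([ 8.08908386e-01,  5.87933677e-01, -9.90510380e-04,  4.83653414e-04]), 'force': array([-0.69941463,  0.72445714,  0.65937418]), 'ft_torque': array([0.00894763, 0.01020125, 0.05925483]), 'finger_gap': 1.0007784880410397}
scene {'fx': 499.19536545140556, 'fy': 499.19536545140556, 'cx': 276.8394904402425, 'cy': 212.3975011107251, 'R': array([[ 0.62212874, -0.78277265, -0.01492688],
       [-0.36557175, -0.27358227, -0.8896685 ],
       [ 0.69232444,  0.55894519, -0.45636296]]), 't': array([-0.39759188,  0.26182378,  1.11445408])}
top {'fx': 395.28019333783976, 'fy': 395.28019333783976, 'cx': 273.23663337072793, 'cy': 208.81233163076905, 'R': array([[-0.01089955, -0.99992562, -0.00547232],
       [-0.98239227,  0.01172889, -0.18646143],
       [ 0.18651175,  0.00334362, -0.98244704]]), 't': array([-0.02358911,  0.61739278,  1.24107959])}
```

View pics/scene0.png

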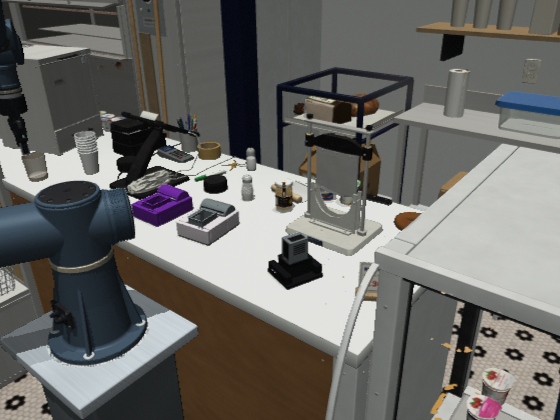

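View pics/top0.png

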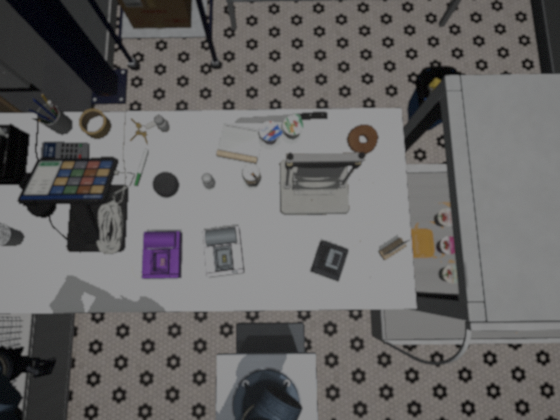

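Pack candidate: the grey block in the black base, top (332,260) / scene (295,248). Printer: the white case, top (223,250) / scene (208,220). The purple case at top (162,254) / scene (163,204) is the look-alike. I'll check these choices in close crops.

```bash
cat > h.py <<'E'
import numpy as np,cv2
from station import manip
def ray(n,px,c=None):
    c=c or manip.camera_info(n); R=np.array(c['R']);t=np.array(c['t'])
    d=R.T@np.array([(px[0]-c['cx'])/c['fx'],(px[1]-c['cy'])/c['fy'],1]); return -R.T@t,d
def onz(n,px,z,c=None):
    o,d=ray(n,px,c); return o+d*(z-o[2])/d[2]
def proj(n,X,c=None):
    c=c or manip.camera_info(n); p=np.array(c['R'])@X+c['t']; return np.array([c['fx']*p[0]/p[2]+c['cx'],c['fy']*p[1]/p[2]+c['cy']])
E
python3 - <<'E'
import cv2,numpy as np
from h import *
t=np.load("pics/top0.npy");s=np.load("pics/scene0.npy")
f=lambda im,x,y,w,h,k:cv2.resize(im[y:y+h,x:x+w],None,fx=k,fy=k,interpolation=cv2.INTER_CUBIC)
a=np.hstack([f(t,305,235,50,50,8),f(t,198,222,50,50*1,8)]);b=np.hstack([f(s,265,225,66,50,6),f(s,172,193,67,50,6)])
b=cv2.resize(b,(800,300));a=cv2.resize(a,(600,300))
out=np.zeros((600,800,3),np.uint8);out[:300,:600]=a;out[300:]=b
cv2.imwrite("pics/crop1.png",out[:,:,::-1])
print(onz("top",(332,260),.112),onz("top",(330,260),.0),onz("top",(224,258),.05))
E
```

```text
[ 0.44476512 -0.20943749  0.112     ] [ 0.4512523  -0.21872756  0.        ] [0.4586509 0.1303294 0.05     ]
```

View pics/crop1.png

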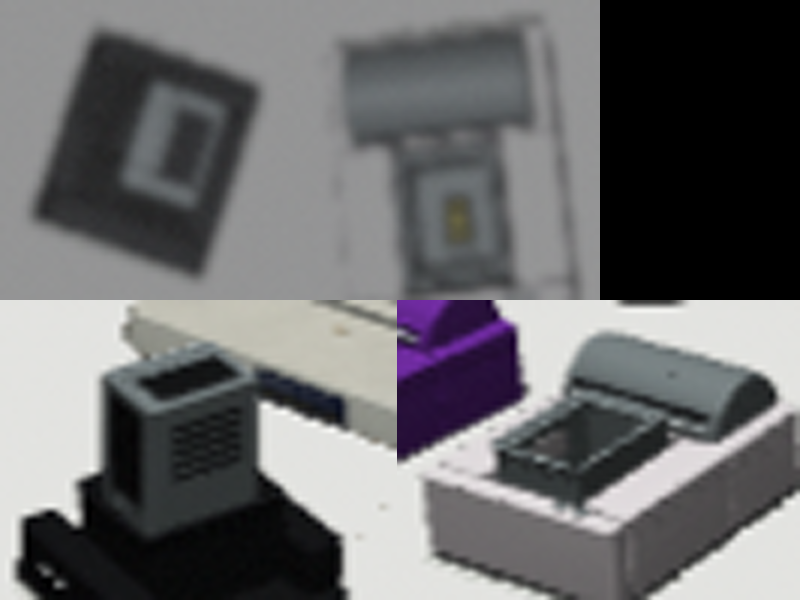

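The crop shows the grey pack in the black charger, with ribs on the face towards the camera (-y) and a dark panel on the -x face. The white printer has its paper cover towards +x. The base edges give a pack yaw of about -18°, or 162°. I'll move the wrist camera over to see which side the tab is on.

```bash
python3 -m jog '[[[38,-49,0,0],[38,-49,0,0],[38,-49,0,0],[38,-49,0,0],[38,-49,0,0],[38,-49,0,0],[5,-60,0,0],[5,-60,0,0]]]' 100 20; python3 -m jog '[[[0,-60,0,0],[0,-60,0,0],[0,-60,0,0],[0,-60,0,0],[0,-60,0,0],[0,-20,0,0],[0,0,0,0],[0,0,0,0]]]'
python3 - <<'E'
from h import *
c=manip.camera_info("wrist");im=manip.snapshot("wrist");np.save("pics/w1.npy",im);cv2.imwrite("pics/w1.png",im[:,:,::-1])
print(manip.sense(),c)
print(proj("wrist",np.array([.445,-.209,.112])))
E
```

```text
t: 1.1
tcp_pos: [0.4312, 0.1785, 0.4044]
tool_rot: [0.809, 0.588, -0.0, -0.0]
force: [1.0, -1.1, 0.3]
finger_gap: 0.997
t: 2.1
tcp_pos: [0.4305, -0.1386, 0.4044]
tool_rot: [0.809, 0.588, -0.0, -0.001]
force: [0.5, 0.3, -0.4]
finger_gap: 0.995
{'t': 2.15, 'q': array([-5.58866195e-01,  2.96592595e-01,  1.84910550e+00,  3.84491377e-04,
        9.97272486e-01, -1.81730160e+00]), 'qd': array([ 0.01043324, -0.00279558, -0.00136121, -0.00080052, -0.0019186 ,
       -0.00272108]), 'tau': array([-4.58464986e-01, -3.00488842e+01, -1.50596184e+01, -1.70578924e-02,
       -1.28961177e-02,  2.63988892e-03]), 'tcp_pos': array([ 0.43055223, -0.13828966,  0.40448107]), 'tool_rot': array([ 8.08549395e-01,  5.88427884e-01, -1.07550094e-04, -6.99400489e-04]), 'force': array([ 0.36843789, -0.04280094, -0.14732459]), 'ft_torque': array([ 0.0112    , -0.00634884,  0.03107193]), 'finger_gap': 0.997504708049579} {'fx': 316.2807659564749, 'fy': 316.2807659564749, 'cx': 278.98805802204214, 'cy': 203.68035725572014, 'R': array([[ 3.08254793e-01,  9.51303830e-01,  7.12111853e-05],
       [ 9.03290677e-01, -2.92720377e-01,  3.13657033e-01],
       [ 2.98403982e-01, -9.66219593e-02, -9.49536340e-01]]), 't': array([-0.00128116, -0.46973318,  0.2378915 ])}
[208.71635199 235.27159115]
```

View pics/w1.png

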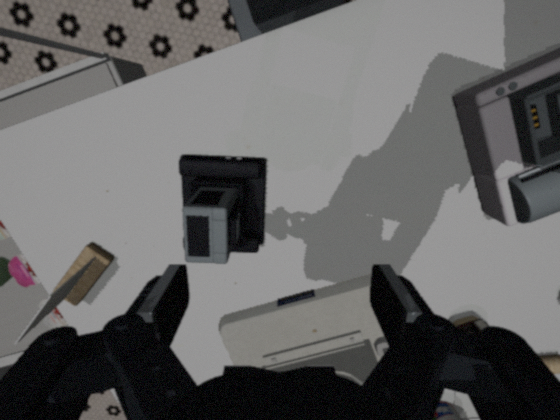

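The pack is at (208,230) and the charger at (225,205). The printer is at the right edge. I'll zoom in to settle the tab side.

Run:
```python
from h import *
im=np.load("pics/w1.npy")
cv2.imwrite("pics/w1c.png",cv2.resize(im[145:270,170:280],None,fx=4.8,fy=4.8,interpolation=cv2.INTER_CUBIC)[:,:,::-1])
```

```text
(no output)
```

View pics/w1c.png

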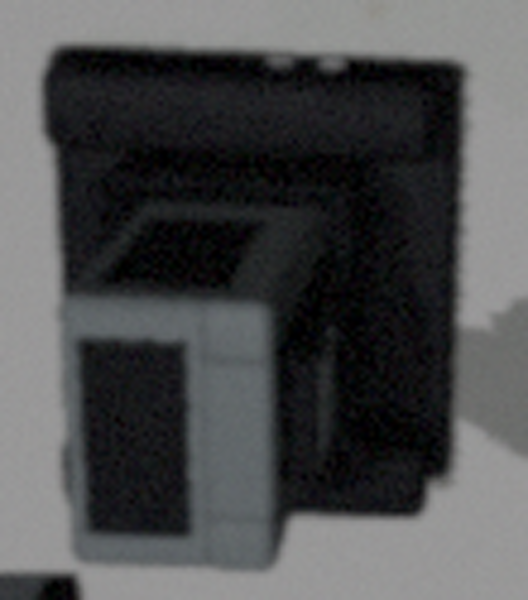

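Run:
```python
from h import *
import json
c=manip.camera_info("wrist")
P=np.array([onz("wrist",(170+u/4.8,145+v/4.8),.112,c) for u,v in[(63,298),(274,302),(280,565),(72,565)]])
print(P.round(4),np.linalg.norm(np.diff(P,axis=0),axis=1),P.mean(0))
d=P[1]-P[0]+P[2]-P[3];print(np.degrees(np.arctan2(d[1],d[0])))
d=P[2]-P[1]+P[3]-P[0];print(np.degrees(np.arctan2(d[1],d[0])))
```

```text
[[ 0.4132 -0.2202  0.112 ]
 [ 0.4257 -0.184   0.112 ]
 [ 0.4764 -0.202   0.112 ]
 [ 0.464  -0.2403  0.112 ]] [0.03835343 0.05377535 0.04018438] [ 0.44482275 -0.21164244  0.112     ]
71.53703572303804
-20.57790167268145
```

The tab is on the +y side. The top face measures 39 x 54 mm, centred at (0.445,-0.211), with the jaw yaw nearly right. I'll approach above it and re-measure from nearer.

```bash
python3 -m jog '[[[5,-25,-15,-1],[5,-25,-20,0],[4,-23,-20,0],[0,0,-20,0],[0,0,-19,0],[0,0,0,0],[0,0,0,0],[0,0,0,0]]]' 75 20
python3 - <<'E'
from h import *
s=manip.sense();c=manip.camera_info("wrist");im=manip.snapshot("wrist");np.save("pics/w2.npy",im)
print(s['tcp_pos'],s['tool_rot'])
Y=np.array([.327,.945,0]);X=np.array([.945,-.327,0]);C=np.array([.4448,-.2116,.112])
print([proj("wrist",C+a*X+b*Y,c).round(0) for a,b in((-.028,-.02),(-.028,.02),(.028,.02),(.028,-.02))])
np.save("pics/w2c.npy",c,allow_pickle=True)
cv2.imwrite("pics/w2.png",im[:,:,::-1])
E
```

```text
t: 3.15
tcp_pos: [0.4453, -0.2123, 0.3116]
tool_rot: [0.814, 0.581, 0.0, 0.001]
force: [-0.2, 0.0, 0.1]
finger_gap: 0.748
[ 0.44526103 -0.21225644  0.31160394] [8.13780332e-01 5.81171832e-01 2.76125383e-04 8.92712030e-04]
[array([244., 197.]), array([316., 197.]), array([312., 284.]), array([247., 284.])]
```

View pics/w2.png

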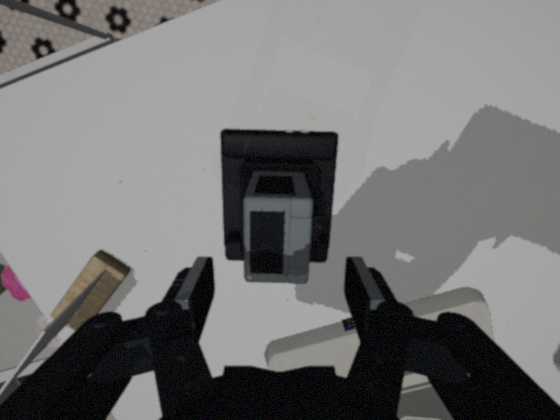

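The pack top spans (243,197)–(312,281) and sits between the fingers. I'll measure its edges sub-pixel.

Run:
```python
from h import *
im=np.load("pics/w2.npy").astype(float);c=np.load("pics/w2c.npy",allow_pickle=True).item();s=manip.sense()
g=im.mean(2)
print(g[230,238:252].round(),g[230,302:320].round());print(g[215,300:320].round());print(g[190:202,300].round(),g[274:290,300].round())
m=(im[...,2]-im[...,0]>12).astype(np.uint8)
m[:190]=0;m[300:]=0;m[:,:230]=0;m[:,330:]=0
for r in(203,215,230,250,270,277):
    k=np.flatnonzero(m[r]);print(r,k.min(),k.max())
```

```text
[26. 17. 16. 17. 30. 55. 76. 88. 96. 97. 95. 82. 47. 25.] [ 98.  95.  99. 100. 100.  97.  96.  85.  74.  51.  31.  18.  25.  28.
  22.  25.  21.  15.]
[ 96.  94.  97. 100.  99.  96.  98.  96.  94.  88.  77.  60.  39.  10.
  11.  10.   5.  13.   6.  15.]
[ 42.  44.  44.  40.  41.  44.  48.  49.  69.  87.  93. 100.] [ 60.  65.  71.  70.  74.  70.  70.  71.  67.  85. 107. 120. 119. 121.
 121. 122.]Traceback (most recent call last):
  File "<stdin>", line 8, in <module>
    return umr_minimum(a, axis, None, out, keepdims, initial, where)
ValueError: zero-size array to reduction operation minimum which has no identity
```

Run:
```python
from h import *
im=np.load("pics/w2.npy").astype(float);c=np.load("pics/w2c.npy",allow_pickle=True).item();s=manip.sense()
g=cv2.GaussianBlur(im.mean(2),(3,3),0); T=s['tcp_pos']; j=np.array([np.cos(np.radians(71)),np.sin(np.radians(71)),0]); i=np.array([j[1],-j[0],0])
for r in(205,215,230,250,270):
    a=g[r]; l=next(k+(55-a[k])/(a[k+1]-a[k]) for k in range(236,262) if a[k]<55<=a[k+1]); q=next(k+(a[k]-55)/(a[k]-a[k+1]) for k in range(304,320) if a[k]>=55>a[k+1])
    L,R=onz("wrist",(l,r),.112,c),onz("wrist",(q,r),.112,c)
    print(r,round(l,1),round(q,1),*( [round(1000*float((p-T)@v),1) for p in(L,R) for v in(j,i)]))
# finger axis: projection of grasp point
print(proj("wrist",T-[0,0,.155],c))
for v in (197.5,281): print(1000*((onz("wrist",(290,v),.112,c)-T)@i))
```

```text
205 242.9 312.1 -20.0 -23.8 18.8 -23.8
215 243.0 311.2 -20.2 -17.8 18.5 -17.8
230 243.1 310.8 -20.4 -8.5 18.6 -8.6
250 245.1 304.9 -19.7 4.2 15.5 4.2Traceback (most recent call last):
  File "<stdin>", line 5, in <module>
StopIteration
```

```bash
python3 -m jog '[[[0,-1,-15,0],[0,0,-15,0],[0,0,-15,0],[0,0,-12,0],[0,0,-10,0],[0,0,0,0],[0,0,0,0],[0,0,0,0]]]' 75 20
python3 -m jog '[[[0,0,0,0],[0,0,0,0],[0,0,0,0],[0,0,0,0],[0,0,0,0],[0,0,0,0],[0,0,0,0],[0,0,0,0]]]' 58 20
python3 - <<'E'
from h import *
s=manip.sense();c=manip.camera_info("wrist");im=manip.snapshot("wrist")
print(s['tcp_pos'],s['force'],s['ft_torque'])
cv2.imwrite("pics/w3.png",cv2.resize(im[150:350,180:400],None,fx=2.8,fy=2.8)[:,:,::-1])
E
```

```text
t: 4.2
tcp_pos: [0.445, -0.2136, 0.2442]
tool_rot: [0.814, 0.581, 0.0, 0.001]
force: [-0.4, 0.3, -0.1]
finger_gap: 0.75
t: 5.2
tcp_pos: [0.4449, -0.2135, 0.2437]
tool_rot: [0.814, 0.581, 0.0, -0.0]
force: [0.2, 2.0, 1.0]
finger_gap: 0.58
[ 0.44488229 -0.21352593  0.24370355] [0.23553415 2.03576527 1.02300913] [ 0.21020426 -0.08893169  0.01803192]
```

View pics/w3.png

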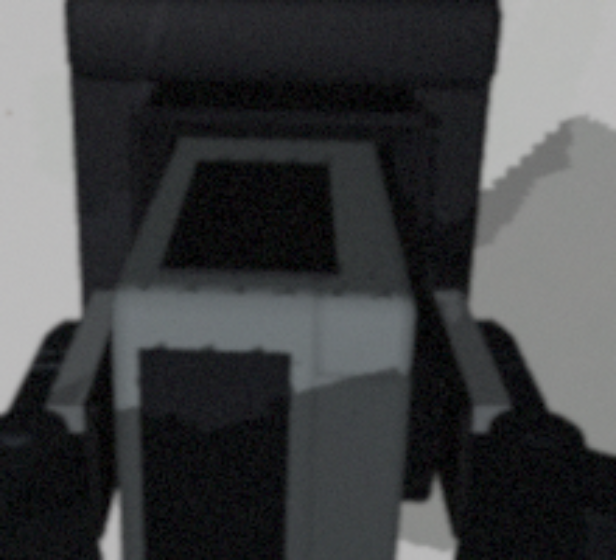

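Force of +2 N in y says the tab finger is just touching, which is expected since the tab stands out by 6.5 mm. I'll shift slightly towards the tab and squeeze in small steps, watching the side force.

```bash
python3 -m jog '[[[0.5,1.4,0,0],[0,0,0,0],[0,0,0,0],[0,0,0,0],[0,0,0,0],[0,0,0,0],[0,0,0,0],[0,0,0,0]]]' 54 20; python3 -m jog '[[[0,0,0,0],[0,0,0,0],[0,0,0,0],[0,0,0,0],[0,0,0,0],[0,0,0,0],[0,0,0,0],[0,0,0,0]]]' 51 20
```

```text
t: 6.25
tcp_pos: [0.4454, -0.2121, 0.2437]
tool_rot: [0.814, 0.581, 0.0, 0.0]
force: [-0.0, 0.0, -0.2]
finger_gap: 0.544
t: 7.25
tcp_pos: [0.4454, -0.2121, 0.2437]
tool_rot: [0.814, 0.581, -0.0, 0.0]
force: [-1.0, -1.6, 0.2]
finger_gap: 0.515
```

```bash
python3 -m jog '[[[-0.2,-0.7,0,0],[0,0,0,0],[0,0,0,0],[0,0,0,0],[0,0,0,0],[0,0,0,0],[0,0,0,0],[0,0,0,0]]]' 48 20; python3 -m jog '[[[-0.2,-0.7,0,0],[0,0,0,0],[0,0,0,0],[0,0,0,0],[0,0,0,0],[0,0,0,0],[0,0,0,0],[0,0,0,0]]]' 44 20
```

```text
t: 8.25
tcp_pos: [0.4453, -0.2128, 0.2438]
tool_rot: [0.814, 0.581, 0.0, 0.0]
force: [0.6, -0.4, 5.1]
finger_gap: 0.484
t: 9.25
tcp_pos: [0.4451, -0.2134, 0.244]
tool_rot: [0.814, 0.581, 0.0, 0.0]
force: [0.1, 1.6, 7.2]
finger_gap: 0.47
```

The tab is fully in: 0.47 x 85 ≈ 40 mm. Now a gentle trial lift.

```bash
python3 -m jog '[[[0,0,0.5,0],[0,0,0.5,0],[0,0,0.5,0],[0,0,0.5,0],[0,0,0.5,0],[0,0,0.5,0],[0,0,0.5,0],[0,0,0.5,0]]]' 44 22; python3 -m jog '[[[0,0,1,0],[0,0,1,0],[0,0,1,0],[0,0,1,0],[0,0,1,0],[0,0,1,0],[0,0,1,0],[0,0,1,0]]]'
```

```text
t: 10.25
tcp_pos: [0.445, -0.2135, 0.2478]
tool_rot: [0.814, 0.581, 0.0, 0.0]
force: [-0.6, -0.1, -1.5]
finger_gap: 0.468
t: 11.25
tcp_pos: [0.445, -0.2135, 0.2558]
tool_rot: [0.814, 0.581, 0.0, 0.0]
force: [-0.3, -0.7, -1.9]
finger_gap: 0.468
```

```bash
python3 -m jog '[[[0,0,8,0],[0,0,15,0],[0,0,20,0],[0,0,20,0],[0,0,20,0],[0,0,20,0],[0,0,20,0],[0,0,6,0]]]'
python3 -m jog '[[[5,10,0,2],[15,40,0,4],[15,50,0,4],[15,50,0,4],[15,50,0,4],[15,50,0,4],[10,50,0,3],[5,20,0,0]]]'
python3 - <<'E'
from h import *
s=manip.sense();print(s['tcp_pos'],s['tool_rot'],s['force'],s['finger_gap'])
c=manip.camera_info("wrist");im=manip.snapshot("wrist");np.save("pics/w4.npy",im);np.save("pics/w4c.npy",c,allow_pickle=True)
cv2.imwrite("pics/w4.png",im[:,:,::-1]); print(c)
E
```

```text
t: 12.25
tcp_pos: [0.4451, -0.2135, 0.3868]
tool_rot: [0.814, 0.581, 0.001, 0.002]
force: [0.1, -0.1, -1.8]
finger_gap: 0.466
t: 13.25
tcp_pos: [0.5395, 0.1099, 0.3835]
tool_rot: [0.667, 0.745, -0.001, -0.001]
force: [0.4, 0.2, -1.3]
finger_gap: 0.465
[0.53950124 0.10993657 0.38348043] [ 6.67173462e-01  7.44901217e-01 -5.28608181e-04 -1.21227180e-03] [ 0.38259853  0.1873536  -1.26048933] 0.46480142945092645
{'fx': 316.2807659564749, 'fy': 316.2807659564749, 'cx': 278.98805802204214, 'cy': 203.68035725572014, 'R': array([[-1.09817916e-01,  9.93951547e-01,  5.89343826e-04],
       [ 9.44191712e-01,  1.04134849e-01,  3.12502710e-01],
       [ 3.10551180e-01,  3.48748499e-02, -9.49916685e-01]]), 't': array([-0.05051901, -0.55424547,  0.18859897])}
```

View pics/w4.png

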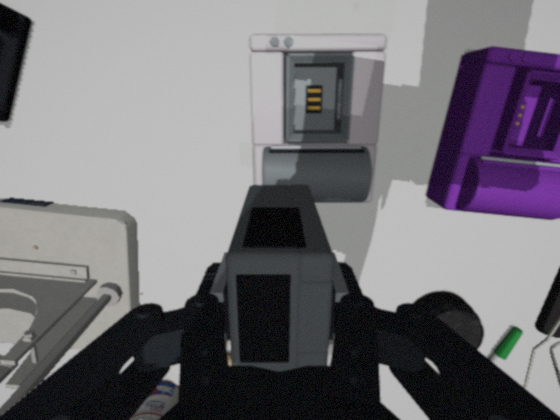

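The printer's cup is at (284–352, 52–142), well in view, with the pack held below it. I'll crop it for the corners.

Run:
```python
from h import *
im=np.load("pics/w4.npy")
o=cv2.resize(im[25:155,240:395],None,fx=5,fy=4.6,interpolation=cv2.INTER_CUBIC)
o=np.clip(o.astype(float)*1.3,0,255).astype(np.uint8)
cv2.imwrite("pics/w4b.png",o[:,:,::-1])
```

```text
(no output)
```

View pics/w4b.png

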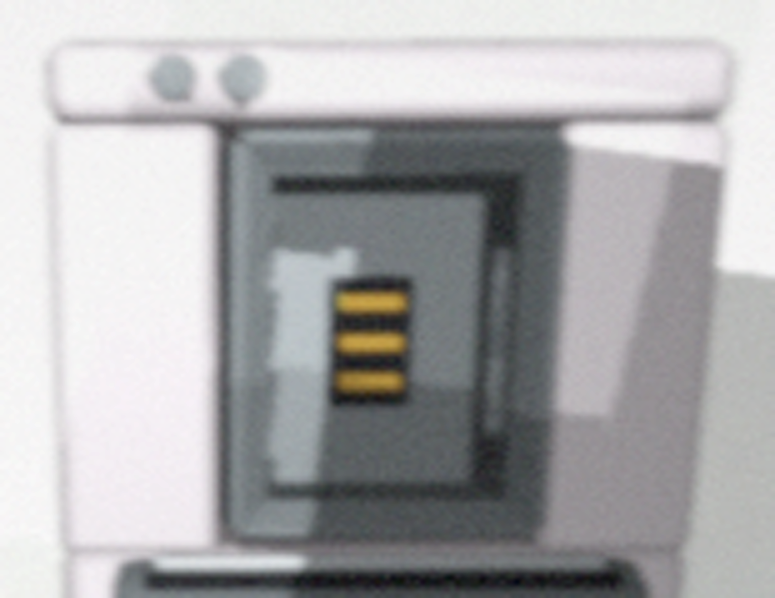

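Run:
```python
from h import *
c=np.load("pics/w4c.npy",allow_pickle=True).item()
print("cam",-np.array(c['R']).T@c['t'])
W=lambda u,v,z:onz("wrist",(240+(u+.5)/5-.5,25+(v+.5)/4.6-.5),z,c)
def ax(A,B): d=B-A; return round(float(np.degrees(np.arctan2(d[1],d[0]))),1)
L=[W(52,125,.05),W(68,545,.05)];R=[W(724,125,.05),W(688,545,.05)]
print("case",[p.round(4) for p in L+R],ax(*L),ax(*R),"w",np.linalg.norm(L[0]-R[0]),np.linalg.norm(L[1]-R[1]))
print("front edge dir",ax(W(60,120,.05),W(715,120,.05)),ax(W(70,548,.05),W(688,548,.05)))
for h in(-.005,0,.005):
    q=[W(u,v,.058+h) for u,v in((272,180),(520,180),(508,492),(272,492))]
    r=[W(u,v,.063+h) for u,v in((232,127),(564,127),(545,540),(228,540))]
    for p in(q,r): print(h,"size",[round(1000*float(np.linalg.norm(p[i]-p[(i+1)%4])),1) for i in range(4)],"ctr",np.mean(p,0).round(4),"dirs",ax(p[0],p[1]),ax(p[3],p[2]),ax(p[1],p[2]),ax(p[0],p[3]))
    print("contact",W(371,341,.024+h).round(4))
```

```text
cam [0.45919645 0.10135235 0.35238629]
case [array([0.4227, 0.0721, 0.05  ]), array([0.5007, 0.0816, 0.05  ]), array([0.4098, 0.1883, 0.05  ]), array([0.4878, 0.1983, 0.05  ])] 6.9 7.3 w 0.11682942051330662 0.11741934826557097
front edge dir 96.3 96.3
-0.005 size [43.2, 57.8, 43.8, 57.8] ctr [0.4545 0.1364 0.053 ] dirs 96.3 96.3 7.8 7.2
-0.005 size [56.2, 75.2, 58.4, 75.2] ctr [0.4549 0.1357 0.058 ] dirs 96.3 96.3 7.8 6.1
contact [0.4545 0.1361 0.019 ]
0 size [42.4, 56.8, 43.0, 56.8] ctr [0.4546 0.1359 0.058 ] dirs 96.3 96.3 7.8 7.2
0 size [55.3, 73.9, 57.4, 73.9] ctr [0.4549 0.1352 0.063 ] dirs 96.3 96.3 7.8 6.1
contact [0.4546 0.1356 0.024 ]
0.005 size [41.7, 55.9, 42.3, 55.9] ctr [0.4547 0.1353 0.063 ] dirs 96.3 96.3 7.8 7.2
0.005 size [54.3, 72.7, 56.4, 72.6] ctr [0.455  0.1346 0.068 ] dirs 96.3 96.3 7.8 6.1
contact [0.4546 0.135  0.029 ]
```

Run:
```python
from h import *
c=np.load("pics/w4c.npy",allow_pickle=True).item(); T=np.array([.5395,.1099,.3835])
im=np.load("pics/w4.npy").astype(float).mean(2)
j=np.array([np.cos(np.radians(96.3)),np.sin(np.radians(96.3)),0]); i=np.array([j[1],-j[0],0])
print(im[246:262,310].round(),im[355:375,310].round());print(im[270,220:236].round(),im[270,322:340].round())
for p in((229,253),(331,253),(231,365),(326,365)):
    d=onz("wrist",p,T[2]-.132,c)-T; print(p,(1000*d@j).round(1),(1000*d@i).round(1))
# w2 check before grasp, TCP of w2
c2=np.load("pics/w2c.npy",allow_pickle=True).item();T2=np.array([.4453,-.2123,.3116])
j=np.array([np.cos(np.radians(71)),np.sin(np.radians(71)),0]); i=np.array([j[1],-j[0],0])
for v in(197.5,282): print("w2",1000*(onz("wrist",(290,v),.112,c2)-T2)@i)
G=np.array([.4451,-.2135,0])-[.4453,-.2123,0];print("grip shift i",1000*G@i)
```

```text
[37. 45. 41. 42. 44. 42. 43. 50. 58. 60. 62. 68. 68. 66. 68. 67.] [65. 67. 67. 66. 64. 64. 67. 64. 66. 61. 45. 26. 20. 17.  0. 13. 21. 11.
 16. 11.]
[80. 78. 80. 74. 66. 60. 53. 54. 57. 64. 66. 65. 64. 63. 69. 70.] [71. 64. 71. 65. 69. 70. 66. 63. 62. 58. 57. 56. 61. 59. 57. 58. 59. 57.]
(229, 253) -17.3 -29.2
(331, 253) 18.8 -29.2
(231, 365) -19.0 20.9
(326, 365) 19.4 21.0
w2 -28.308349056085305
w2 25.77454715966641
grip shift i 0.20157807022874774
```

The bay centre is (0.4546,0.136) with yaw about 7°. The flare edge, rim and contact block all agree within 1 mm. I'll move over it and go down to just above the mouth.

```bash
python3 -m jog '[[[-12,4,0,0.6],[-18,5,0,0],[-18,6,0,0],[-18,6,0,0],[-12,4,0,0],[-5.8,1.4,0,0],[0,0,0,0],[0,0,0,0]]]'
python3 -m jog '[[[0,0,-10,0],[0,0,-15,0],[0,0,-18,0],[0,0,-18,0],[0,0,-10,0],[0,0,-5,0],[0,0,0,0],[0,0,0,0]]]'
python3 - <<'E'
from h import *
s=manip.sense();print(s['tcp_pos'],s['tool_rot'],s['force'],s['ft_torque'],s['finger_gap'])
im=manip.snapshot("wrist");im2=manip.snapshot("scene")
cv2.imwrite("pics/w5.png",np.hstack([cv2.resize(im[60:420,140:440],(400,480)),cv2.resize(im2[150:250,160:250],(400,480),interpolation=cv2.INTER_CUBIC)])[:,:,::-1])
E
```

```text
t: 14.3
tcp_pos: [0.4568, 0.1328, 0.3849]
tool_rot: [0.665, 0.747, 0.0, 0.0]
force: [-0.3, -0.1, -1.5]
finger_gap: 0.464
t: 15.3
tcp_pos: [0.4564, 0.1329, 0.3091]
tool_rot: [0.665, 0.747, 0.0, 0.0]
force: [1.3, -0.1, -2.0]
finger_gap: 0.468
[0.45643067 0.13289921 0.30913017] [6.65064819e-01 7.46785409e-01 3.97923588e-04 4.24190435e-04] [ 1.30937662 -0.11351155 -2.00151677] [-0.02652263  0.00794493  0.015558  ] 0.4682949622994288
```

View pics/w5.png

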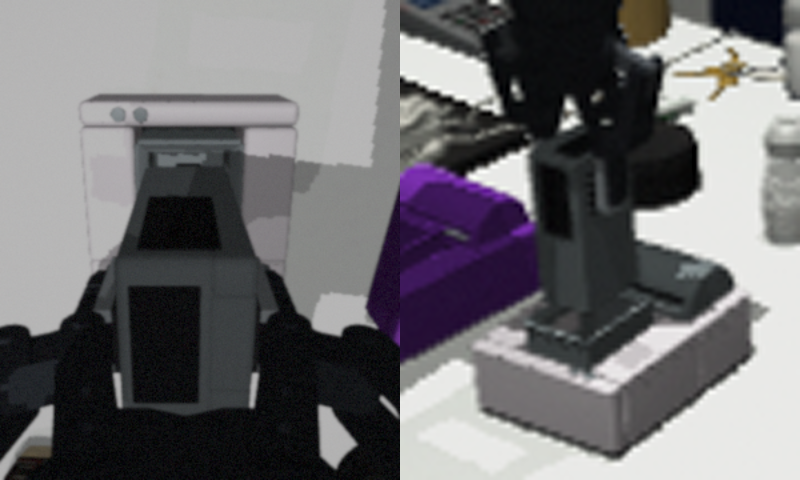

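The pack hangs upright just above the cup (right half at (585,310)), but about 3 mm short in y. I'll correct that, then lower gently.

```bash
python3 -m jog '[[[-0.7,3.4,0,0.4],[0,0,0,0],[0,0,-2,0],[0,0,-2,0],[0,0,-2,0],[0,0,-2,0],[0,0,0,0],[0,0,0,0]]]'
python3 -m jog '[[[0,0,-1,0],[0,0,-1,0],[0,0,-1,0],[0,0,-1,0],[0,0,-1,0],[0,0,-1,0],[0,0,-1,0],[0,0,-1,0]]]'
```

```text
t: 16.4
tcp_pos: [0.4555, 0.1363, 0.3007]
tool_rot: [0.662, 0.749, -0.0, 0.0]
force: [0.4, -0.2, -1.3]
finger_gap: 0.468
t: 17.4
tcp_pos: [0.4555, 0.1362, 0.2927]
tool_rot: [0.662, 0.749, -0.0, 0.0]
force: [0.2, -0.4, -1.2]
finger_gap: 0.468
```

```bash
for k in 1; do python3 -m jog '[[[0,0,-1,0],[0,0,-1,0],[0,0,-1,0],[0,0,-1,0],[0,0,-1,0],[0,0,-1,0],[0,0,0,0],[0,0,0,0]]]'; done; python3 -m jog '[[[0,0,-1,0],[0,0,-1,0],[0,0,-1,0],[0,0,-1,0],[0,0,-1,0],[0,0,-1,0],[0,0,0,0],[0,0,0,0]]]'
```

```text
t: 18.4
tcp_pos: [0.4555, 0.1362, 0.2866]
tool_rot: [0.662, 0.749, -0.0, 0.0]
force: [0.1, -2.2, -2.6]
finger_gap: 0.465
t: 19.4
tcp_pos: [0.4555, 0.1362, 0.2806]
tool_rot: [0.662, 0.749, -0.0, 0.0]
force: [0.8, -2.3, -2.1]
finger_gap: 0.463
```

```bash
python3 -m jog '[[[0,-0.8,0,0],[0,0,-1,0],[0,0,-1,0],[0,0,-1,0],[0,0,-1,0],[0,0,-1,0],[0,0,-1,0],[0,0,0,0]]]';  python3 -m jog '[[[0,0,-1,0],[0,0,-1,0],[0,0,-1,0],[0,0,-1,0],[0,0,-1,0],[0,0,-1,0],[0,0,0,0],[0,0,0,0]]]'
```

```text
t: 20.4
tcp_pos: [0.4555, 0.1355, 0.2746]
tool_rot: [0.663, 0.749, -0.0, -0.0]
force: [0.1, 0.3, -2.3]
finger_gap: 0.469
t: 21.4
tcp_pos: [0.4555, 0.1355, 0.2687]
tool_rot: [0.662, 0.749, 0.0, 0.0]
force: [-0.3, 1.0, -1.8]
finger_gap: 0.472
```

```bash
python3 -m jog '[[[0,-0.2,-1,0],[0,0,-1,0],[0,0,-1,0],[0,0,-1,0],[0,0,-1,0],[0,0,-1,0],[0,0,0,0],[0,0,0,0]]]';  python3 -m jog '[[[0,0,-1,0],[0,0,-1,0],[0,0,-1,0],[0,0,-1,0],[0,0,0,0],[0,0,0,0],[0,0,0,0],[0,0,0,0]]]'
```

```text
t: 22.4
tcp_pos: [0.4555, 0.1353, 0.2627]
tool_rot: [0.663, 0.749, -0.0, -0.0]
force: [-1.0, 0.0, -1.1]
finger_gap: 0.469
t: 23.4
tcp_pos: [0.4555, 0.1353, 0.2588]
tool_rot: [0.662, 0.749, 0.0, 0.0]
force: [-0.8, 0.7, 0.9]
finger_gap: 0.466
```

The force has risen about 3 N, so the contact is touched. I'll feel for the floor.

```bash
python3 -m jog '[[[0,0,-0.5,0],[0,0,-0.5,0],[0,0,-0.5,0],[0,0,-0.5,0],[0,0,-0.5,0],[0,0,-0.5,0],[0,0,0,0],[0,0,0,0]]]';  python3 -m jog '[[[0,0,-0.3,0],[0,0,-0.3,0],[0,0,-0.3,0],[0,0,-0.3,0],[0,0,0,0],[0,0,0,0],[0,0,0,0],[0,0,0,0]]]'
```

```text
t: 24.4
tcp_pos: [0.4555, 0.1353, 0.2557]
tool_rot: [0.662, 0.749, 0.0, 0.0]
force: [-1.2, -0.6, 1.7]
finger_gap: 0.47
t: 25.4
tcp_pos: [0.4555, 0.1353, 0.2545]
tool_rot: [0.662, 0.749, 0.0, 0.0]
force: [-0.7, -0.1, 3.1]
finger_gap: 0.467
```

```bash
python3 -m jog '[[[0,0,-0.3,0],[0,0,-0.3,0],[0,0,-0.3,0],[0,0,-0.3,0],[0,0,0,0],[0,0,0,0],[0,0,0,0],[0,0,0,0]]]'
```

```text
t: 26.4
tcp_pos: [0.4555, 0.1353, 0.2538]
tool_rot: [0.662, 0.749, 0.0, 0.0]
force: [-0.7, -0.1, 8.0]
finger_gap: 0.469
```

The floor is felt at TCP z 0.2538, with a 5 N jump over 0.7 mm. I'll press slightly more, then open gradually while keeping down pressure, since the pads swing up as they open.

```bash
python3 -m jog '[[[0,0,-0.2,0],[0,0,-0.2,0],[0,0,0,0],[0,0,0,0],[0,0,0,0],[0,0,0,0],[0,0,0,0],[0,0,0,0]]]'; python3 -m jog '[[[0,0,-0.1,0],[0,0,-0.1,0],[0,0,-0.1,0],[0,0,0,0],[0,0,0,0],[0,0,0,0],[0,0,0,0],[0,0,0,0]]]' 50 20
```

```text
t: 27.4
tcp_pos: [0.4555, 0.1353, 0.2537]
tool_rot: [0.662, 0.749, 0.0, 0.0]
force: [-2.1, -0.3, 10.6]
finger_gap: 0.468
t: 28.4
tcp_pos: [0.4555, 0.1356, 0.2532]
tool_rot: [0.663, 0.749, 0.0, 0.0]
force: [-1.8, 0.4, 8.8]
finger_gap: 0.501
```

```bash
python3 -m jog '[[[0,0,-0.2,0],[0,0,-0.2,0],[0,0,0,0],[0,0,0,0],[0,0,0,0],[0,0,0,0],[0,0,0,0],[0,0,0,0]]]' 53 20; python3 -m jog '[[[0,0,0,0],[0,0,0,0],[0,0,0,0],[0,0,0,0],[0,0,0,0],[0,0,0,0],[0,0,0,0],[0,0,0,0]]]' 60 20;  python3 -m jog '[[[0,0,0,0],[0,0,0,0],[0,0,0,0],[0,0,0,0],[0,0,0,0],[0,0,0,0],[0,0,0,0],[0,0,0,0]]]' 78 20
```

```text
t: 29.4
tcp_pos: [0.4556, 0.1357, 0.2528]
tool_rot: [0.663, 0.749, 0.001, 0.0]
force: [-1.8, 2.7, 9.2]
finger_gap: 0.531
t: 30.4
tcp_pos: [0.4555, 0.1353, 0.2522]
tool_rot: [0.662, 0.749, 0.0, 0.0]
force: [0.0, 0.7, -0.1]
finger_gap: 0.601
t: 31.4
tcp_pos: [0.4555, 0.1353, 0.2522]
tool_rot: [0.662, 0.749, 0.0, 0.0]
force: [0.5, -0.4, 0.2]
finger_gap: 0.781
```

Released with the press held on until the tab was out. I'll retreat up and check the height.

```bash
python3 -m jog '[[[0,0,5,0],[0,0,10,0],[0,0,15,0],[0,0,15,0],[0,0,15,0],[0,0,12,0],[0,0,5,0],[0,0,0,0]]]'
python3 -m jog '[[[0,0,0,0],[0,0,0,0],[0,0,0,0],[0,0,0,0],[0,0,0,0],[0,0,0,0],[0,0,0,0],[0,0,0,0]]]'
python3 - <<'E'
from h import *
s=manip.sense();print(s['tcp_pos'],s['tool_rot'],s['force'])
c=manip.camera_info("wrist");im=manip.snapshot("wrist");im2=manip.snapshot("scene")
np.save("pics/w6.npy",im);np.save("pics/w6c.npy",c,allow_pickle=True);np.save("pics/s6.npy",im2)
T=s['tcp_pos'];C=np.array([.4546,.136,0]);i=np.array([.9925,.122,0]);j=np.array([-.122,.9925,0])
for z in(.1216,.123,.1275): print(z,[proj("wrist",C+a*i+b*j+[0,0,z],c).round(1).tolist() for a,b in((-.028,-.02),(-.028,.02),(.028,.02))],[proj("scene",C+a*i+b*j+[0,0,z]).round(1).tolist() for a,b in((-.028,-.02),(-.028,.02),(.028,-.02))])
cv2.imwrite("pics/w6.png",np.hstack([cv2.resize(im[130:310,190:370],(400,400),interpolation=cv2.INTER_CUBIC),cv2.resize(im2[180:250,172:242],(400,400),interpolation=cv2.INTER_CUBIC)])[:,:,::-1])
E
```

```text
t: 32.4
tcp_pos: [0.4555, 0.1352, 0.3295]
tool_rot: [0.662, 0.749, 0.0, 0.0]
force: [-0.2, 0.1, 0.2]
finger_gap: 0.775
t: 33.4
tcp_pos: [0.4555, 0.1353, 0.3292]
tool_rot: [0.662, 0.749, 0.0, 0.0]
force: [0.2, -0.2, -0.4]
finger_gap: 0.78
[0.45547392 0.1352829  0.32922634] [6.62469821e-01 7.49088603e-01 1.29024703e-05 1.24783205e-05] [ 0.21704886 -0.24641512 -0.3959331 ]
0.1216 [[245.7, 192.9], [314.6, 192.9], [311.5, 277.4]] [[199.2, 200.4], [188.4, 197.4], [211.5, 193.2]]
0.123 [[245.5, 193.6], [314.9, 193.6], [311.7, 278.5]] [[199.2, 200.0], [188.4, 197.0], [211.4, 192.7]]
0.1275 [[244.7, 195.8], [315.7, 195.9], [312.4, 282.5]] [[199.1, 198.5], [188.2, 195.5], [211.3, 191.3]]
```

View pics/w6.png

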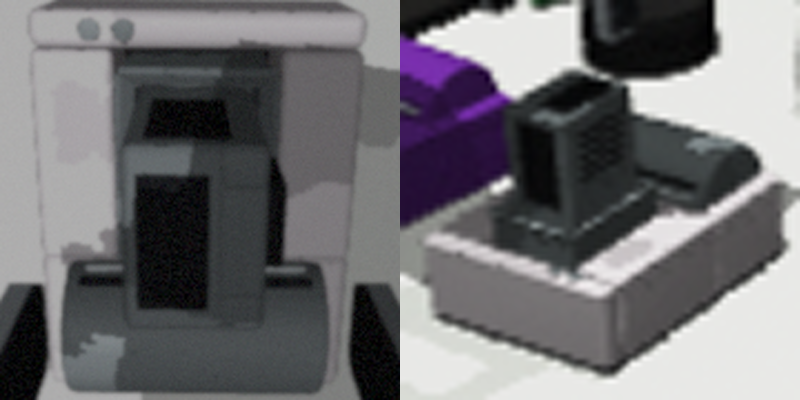

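```bash
python3 -c "
from station import manip
print(manip.sign_off())"
```

```text
the job is handed in; nothing more can be done
None
```

I moved the battery pack from the charger to the printer's bay and handed the job in at about 33.5 s. No verdict came back. From my last checks the tab looks locked, but I only confirmed that indirectly.

**What I did**
- **Squeeze and lift:** I squeezed the tab fully in with the grip set to 20–22 N. The pack then lifted out with only its own weight showing, about 1.9 N.
- **Lowering:** The first pass came in about 3 mm short in y, so I corrected it above the cup. Partway in I felt about 2 N of side force and shifted 0.8 mm, which cleared it.
- **Seating:** I felt the sprung contact at about 3 N, then the hard floor. The highest downward force I read was about 10.6 N.
- **Letting go:** I opened the gripper in steps while still pressing at about 9 N, until the tab was nearly all the way out.

**Last checks**
- **Height:** In the final wrist picture, the pack's top edges match a locked height of about 0.122–0.123 m. If it were not locked, the contact spring would have lifted it to about 0.1275 m.
- **Position:** The pack stands upright and centred in the bay to within about 1–2 mm, with the tab towards +y.
- **Clear of everything:** The gripper is open and above the pack, with tool force about zero. The arm stayed clear of the bystanders and the purple look-alike throughout.

**Not confirmed:** I did not test the lock by pulling on the pack. The right-hand top edge read about 4 pixels narrow, as it did in the picture before the grasp, so I put that down to the pack's rounded edge.

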